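# Seat the hand-rest bridge in its notch over the drawing

### The job

Push the wide plywood hand-rest board along the rails of the drawing board until it drops fully into the wide notch halfway along both rails, lying flat and at rest, so that it is fixed for drawing. Only push it with the fingers: do not grasp it, lift it or tip it up, and leave the narrow aluminium straightedge on the same rails and the cup, bottle and jar on the table where they are. Then take the hand clear.

Things in the scene. Friction and masses are not known exactly. Their poses are not given: they have to be found in the camera images.
- frame: White drawing board fixed to the table, 290 (own x) x 540 (own y) x 10 mm, a drawing on it (top at z = 11 mm). Origin: centre of its underside. Two wooden rails, 500 mm long, run along its own y. The 167 mm between the rails is open down to the drawing, so a finger can reach down behind a board. Position and yaw vary.
- notch (a point): Centre of the notch, at its floor, 34 mm above the table; axes as the drawing board's (y along the rails). Rail tops lie at 44 mm, 28 mm wide, 83.5 to 111.5 mm either side of the centre line, with outer fences up to 54 mm guiding the boards' ends (1.5 mm play). Halfway along, both rails are notched 10 mm deep for 95 mm (own y -47.5 to 47.5 mm), with square walls.
- bridge: Plywood plate, 220 (own x, across the rails) x 90 (own y) x 12 mm, 0.3 to 0.55 kg, loose. Origin: centre of its underside. Starts flat on the rails, centre 105 to 155 mm from the notch on EITHER side. Needs a few N. Pushed mid-edge, it dips in front, meets the notch's far wall, drops flat (underside 34, top 46 mm; 5 mm play). Pushed on hard (well over 15 N) it tips up again.
- straightedge: Narrow aluminium straightedge, 220 (own x) x 40 (own y) x 6 mm thick, 0.2 kg, loose, lying across the rails on the other side of the notch, its centre 105 to 155 mm from the notch's centre. Origin: centre of its underside. To be left alone.
- pencil_cup: White cup of pencils, 72 mm wide, 95 mm tall, about 165 mm with the pencils, loose, standing on the table to the left of the drawing board. Origin: centre of its underside. To be left alone.
- paint_bottle: White bottle, 54 mm wide, 130 mm tall, loose, standing to the right of the drawing board. Origin: centre of its underside. To be left alone.
- paint_jar: Low green jar, 66 mm wide, 60 mm tall, loose, standing to the left of the drawing board, farther out than the cup. Origin: centre of its underside. To be left alone.
There are look-alikes about, which are no part of the job. Of the things shaped like the bridge, the plywood one is meant.

How it is judged:
By the outcome, as a careful person would: the job done as asked, in the order asked, and still so for the second after the job is handed in, with the robot touching nothing.
It also fails if it takes over 35 s, if anything falls off the work surface, if the arm or the gripper's body presses on something with over 40 N, if the wrist force passes 120 N, or if a joint passes its speed limit or range.

### The arm

A 7-joint arm with a two-finger parallel gripper is mounted at the origin on the work surface. World frame = base frame: x ahead of the robot, y to its left, z up, the work surface at z = 0. Lengths are in m, angles in rad, forces in N, time in s.
With the tool pointing down it reaches from about 0.35 to 0.775 m from the base axis. Payload 3.1 kg.
Tool frame: the origin (TCP) lies at the very end of the fingers, on their centre line; the grasp point (between the pads) lies 19 mm behind it; x points along the fingers, y is the direction in which the jaws open and shut, and the axes are right-handed (so a half turn about x gives the same grasp; the last joint's range is limited). The gripper opens to 85 mm and grips with 20 to 120 N. Pads are 22 mm wide; open, the fingers measure 114 mm over their backs; the gripper's body (76 mm by 85 mm) begins 54 mm behind the grasp point. The pads swing forward as they close: fully open they stand 13 mm farther back than shut.
Start: joints at [1.278, 0.311, 0.014, 1.512, -0.004, 1.319, -0.027], TCP at [0.137, -0.533, 0.231] pointing down, gripper open.
Joint ranges: [-2.7, 2.7], [-0.3, 1.91], [-1.27, 1.3], [0.12, 2.57], [-1.44, 4.58], [0.2, 2.03], [-3.05, 3.05]. Speed limits (rad/s): [2.79, 2.79, 3.14, 3.14, 3.14, 3.14, 3.14].

### API

Orientations are given as a unit quaternion [w, x, y, z].
In Python, from workcell import robot gives the robot as it stands.
- The arm moves only by the tool play_rows, never from a script. Its argument "plan" is a list of rows, each a list of 4 numbers: the shift along the tool's x, y, z in mm, then the turn about the tool's x in degrees. A call has 1 to 10 rows; each row is the pose to reach, as a shift and turn from the pose commanded when the call began, along the tool's axes at that moment; what a row does not reach only later rows make up. A row lasts 1/10 s, in which the tool goes at most 50 mm and 8.59 degrees, less where a joint would pass 70% of its speed; a pose out of reach is approached as far as the arm can. A call with a gripper value outside its range is refused whole. "jaw" is the opening, from -1 (shut) to 1 (fully open), so that 0 is half open, set as the call begins (left out, the last holds). The fingers move at their own pace and stop on an object; "newtons" is the grip in N (left out, the last holds). Time passes only in rows, so rows that repeat a pose let the fingers close. It gives the time, the measured TCP pose, the force and the opening at its end, in the units of the state.
- robot.sense(): the state, without advancing time (a new reading comes with each control period).
- robot.get_image(name): name is "scene" or "side" or "wrist"; returns a dict with "frame" (400x640x3 uint8, red, green, blue), "fx", "fy", "cx", "cy" (pixels), "D" ([k1, k2, p1, p2, k3] as OpenCV has them; the pictures are not rectified), "world_from_camera" (4x4, takes a point from camera to world coordinates); the wrist camera has in their place "mount" (4x4, takes a point from camera to tool coordinates, whose origin is the TCP and whose axes are the tool frame's). Camera axes: x right, y down, z forward; pixel columns grow to the right and rows downward; lengths in m; the calibration is good to about 2 mm. A picture is of the moment at which its call begins: read the wrist's pose just before it. There is no depth.
- robot.sign_off(): hands the job in, once; it reports no verdict.
Trained networks look in a picture, given as the dict that the camera call returned (one of the last four; its "shot" number tells which), for a name from the list of things; names that differ only in an ending like _2 or _b are one class to them, and where a whole thing is asked for, a point or a joint stands for the part that bears it (a point fixed in the world has none). Each returns a list of dicts, best first, with "conf" (0 to 1); they miss things now and then, are a little off and sometimes report something else, mostly with a low value. They report only what shows in the picture. A call takes as long as a camera call. They do not tell look-alikes from the thing itself.
- robot.silhouettes(picture, name): "pixels" (400x640 bool, what is visible of it).
- robot.spot_point(picture, name): "point" ([x, y, z] in m, in world coordinates, good to about 4 mm: a listed point, or the origin of a listed thing).
The state is a dict: "t": time; "qpos": joint angles; "qd": joint speeds; "tau": joint torques, N m; "tcp_pos": TCP position; "tool_rot": TCP orientation; "ft_force": force on the tool from outside, world axes, zero at the start; "moment": the same for the moment, N m; "width": finger opening in m.
Only numpy, scipy, OpenCV 4.12 (cv2) and the standard library are available. Lean on these libraries where they do the work, as an engineer would, in place of code of your own. Each camera call takes 0.05 s, during which the arm holds its last target. There are 200 camera calls.

## Working session

There is one attempt and no reset: what is moved stays moved. The work goes in short steps, Python scripts to look and compute and a tool call to move; the robot and the scene stay as the last step left them, time stands still between calls to the robot, and variables do not carry over. Pictures are saved under pics/ and viewed, about 8 in all and at most 12, crops included, and the job is handed in when it is done.

Besides the shell and the picture viewer there is one more tool, called after ">>>" as a command line: name --pt "numbers of a row" for each row, then --argument value for the rest. play_rows: Moves the arm, as the interface text tells. Its arguments: {"type":"object","properties":{"plan":{"type":"array"},"jaw":{"type":"number"},"newtons":{"type":"number"}},"required":["plan"]}

```bash
mkdir -p pics; ls; cat > h.py <<'E'
import numpy as np, cv2
from workcell import robot
def save(im,fn): cv2.imwrite(fn,im["frame"][:,:,::-1])
def ray(im,uv,z):
    K=np.array([[im["fx"],0,im["cx"]],[0,im["fy"],im["cy"]],[0,0,1]])
    p=cv2.undistortPoints(np.array(uv,float).reshape(-1,1,2),K,np.array(im["D"]))[:,0]
    T=np.array(im["world_from_camera"]);d=np.c_[p,np.ones(len(p))]@T[:3,:3].T;o=T[:3,3]
    return o+d*((z-o[2])/d[:,2])[:,None]
def proj(im,P):
    K=np.array([[im["fx"],0,im["cx"]],[0,im["fy"],im["cy"]],[0,0,1]])
    T=np.linalg.inv(np.array(im["world_from_camera"]))
    return cv2.projectPoints(np.array(P,float).reshape(-1,3),cv2.Rodrigues(T[:3,:3])[0],T[:3,3],K,np.array(im["D"]))[0][:,0]
E
python3 - <<'E'
from h import *
np.set_printoptions(precision=4,suppress=True)
s=robot.sense();print({k:s[k] for k in("t","tcp_pos","tool_rot","width")})
ims={n:robot.get_image(n) for n in("scene","side")}
for n,im in ims.items():
    save(im,f"pics/{n}0.png");print(n,np.array(im["world_from_camera"])[:3,3])
    for o in("frame","notch","bridge","straightedge","pencil_cup","paint_bottle","paint_jar"):
        for r in robot.spot_point(im,o)[:3]:
            print(o,np.array(r["point"]),round(r["conf"],2),proj(im,r["point"])[0].round())
    for r in robot.silhouettes(im,"bridge")[:3]:
        c=cv2.minAreaRect(np.argwhere(r["pixels"])[:,::-1].astype(np.float32));print("sil",round(r["conf"],2),cv2.boxPoints(c).round().tolist())
E
```

```text
pics
{'t': 0.0, 'tcp_pos': array([ 0.1363, -0.5321,  0.2302]), 'tool_rot': array([-0.0876, -0.7014, -0.0893,  0.7017]), 'width': 0.08551104646374007}
scene [1.1529 0.0017 0.8966]
frame [ 0.5021  0.0264 -0.0012] 0.83 [332. 236.]
notch [0.5093 0.0282 0.0359] 0.97 [333. 231.]
bridge [ 0.1577 -0.3006  0.0028] 0.71 [242. 157.]
bridge [ 0.5338 -0.0758  0.045 ] 0.58 [297. 235.]
straightedge [0.4711 0.1672 0.05  ] 0.82 [379. 218.]
pencil_cup [ 0.4732  0.4808 -0.0013] 0.69 [478. 231.]
sil 0.96 [[274.0, 206.0], [307.0, 200.0], [318.0, 262.0], [286.0, 268.0]]
sil 0.75 [[208.0, 155.0], [269.0, 142.0], [273.0, 161.0], [211.0, 173.0]]
side [-0.5336  0.9524  1.0004]
frame [ 0.5044  0.0244 -0.0024] 0.66 [293. 198.]
frame [ 0.5006 -0.4937 -0.0017] 0.32 [387. 146.]
notch [0.5056 0.0228 0.0372] 0.56 [293. 188.]
straightedge [0.4705 0.1673 0.0444] 0.67 [267. 209.]
pencil_cup [ 0.4742  0.4775 -0.0001] 0.66 [185. 266.]
paint_bottle [ 0.4994 -0.4964 -0.0032] 0.87 [388. 146.]
paint_jar [0.6224 0.4292 0.002 ] 0.75 [172. 234.]
paint_jar [ 0.5006 -0.497  -0.0019] 0.19 [388. 146.]
sil 0.61 [[277.0, 170.0], [282.0, 152.0], [342.0, 172.0], [336.0, 189.0]]
```

```bash
python3 - <<'E'
import cv2
a=cv2.imread("pics/scene0.png")
cv2.imwrite("pics/c0.png",cv2.resize(a[120:320,190:510],(800,500),interpolation=cv2.INTER_CUBIC))
E
```

```text
(no output)
```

View pics/c0.png

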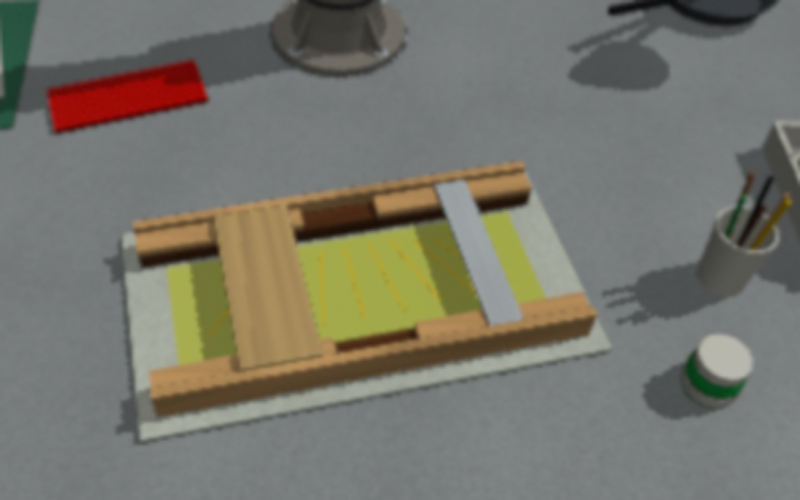

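View pics/side0.png

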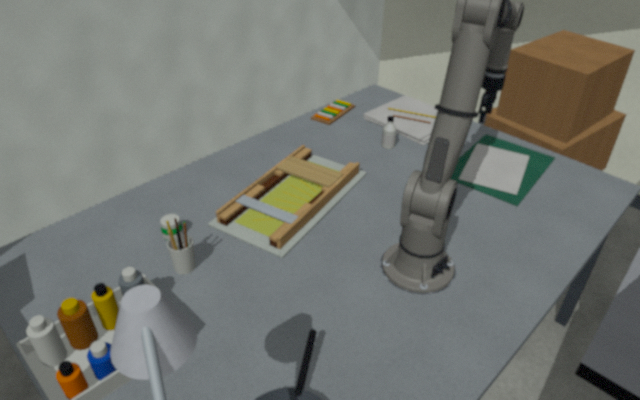

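The bridge is the plywood plate on the rails, at scene (297,234). The red plate of the same shape, at (242,157), lies on the table and is not plywood, so it is a look-alike. The straightedge is at (379,218). Next I'll refine the pose.

```bash
cat >> h.py <<'E'
from scipy.optimize import least_squares
def quad(im,o,cxy):
    for r in robot.silhouettes(im,o):
        m=r["pixels"].astype(np.uint8)
        if m[int(cxy[1])-3:int(cxy[1])+4,int(cxy[0])-3:int(cxy[0])+4].any(): return m
def fitbox(im,m,dx,dy,dz,z,p0):
    "fit x,y,yaw of a flat box so its projected outline matches the mask (soft overlap)"
    c=np.array([[a*dx/2,b*dy/2,h] for a in(-1,1) for b in(-1,1) for h in(z,z+dz)])
    M=cv2.GaussianBlur(cv2.resize(m*255,None,fx=4,fy=4,interpolation=cv2.INTER_LINEAR),(0,0),3)/255.
    def cost(p):
        R=np.array([[np.cos(p[2]),-np.sin(p[2])],[np.sin(p[2]),np.cos(p[2])]])
        q=np.c_[c[:,:2]@R.T+p[:2],c[:,2]]
        h=cv2.convexHull((proj(im,q)*4+1.5).astype(np.float32))
        A=np.zeros(M.shape,np.uint8);cv2.fillConvexPoly(A,(h*16).round().astype(np.int32),255,shift=4)
        return ((cv2.GaussianBlur(A,(0,0),3)/255.-M)**2).sum()
    from scipy.optimize import minimize
    S=np.array([p0]+[np.array(p0)+d for d in np.diag([.01,.01,.06])])
    r=minimize(cost,p0,method="Nelder-Mead",options=dict(initial_simplex=S,maxiter=120,xatol=2e-4));return r.x,r.fun
E
python3 - <<'E'
from h import *
from scipy.spatial.transform import Rotation as Ro
np.set_printoptions(precision=4,suppress=True)
s=robot.sense();w=s["tool_rot"];R=Ro.from_quat([*w[1:],w[0]]).as_matrix();print(R)
for n,cb,cs in(("scene",(297,235),(379,220)),("side",(308,172),(267,209))):
    im=robot.get_image(n)
    for o,c,d,p0 in(("bridge",cb,(.22,.09,.012),(.534,-.076,.25)),("straightedge",cs,(.22,.04,.006),(.471,.167,.25))):
        m=quad(im,o,c)
        if m is None: print(n,o,"none");continue
        p,f=fitbox(im,m,*d,.044,p0);print(n,o,p,np.degrees(p[2]),round(f),m.sum())
E
```

```text
[[ 0.      0.2483 -0.9687]
 [-0.0001 -0.9687 -0.2483]
 [-1.      0.0001 -0.    ]]
scene bridge [ 0.528  -0.0797  0.2191] 12.55302442113637 365 1988
scene straightedge [0.4683 0.1689 0.2302] 13.190861055334944 450 738
side bridge [ 0.5317 -0.0786  0.2315] 13.265929606604647 201 1006
side straightedge none
```

>>> play_rows --pt "2 -10 -20 -5" --pt "5 -29 -57 -13" --pt "8 -48 -95 -21" --pt "11 -68 -133 -29.5" --pt "14 -88 -171 -38" --pt "17 -108 -209 -46.5" --pt "20 -128 -247 -55" --pt "23 -148 -287 -63.5" --pt "26 -168 -327 -72" --pt "30 -188 -367 -80" --jaw 0 --newtons 20

```text
t: 2.2
tcp_pos: [0.4466, -0.2586, 0.2016]
tool_rot: [0.52, 0.479, 0.52, -0.479]
ft_force: [0.6, 0.1, 1.1]
width: 0.0426
```

```bash
cat >> h.py <<'E'
from scipy.spatial.transform import Rotation as Ro
def tool():
    s=robot.sense();w=s["tool_rot"];return s,np.array(s["tcp_pos"]),Ro.from_quat([*w[1:],w[0]]).as_matrix()
YAW=np.radians(13.5);N=np.array([.507,.0255,.034]);EX=np.array([np.cos(YAW),np.sin(YAW),0]);EY=np.array([-np.sin(YAW),np.cos(YAW),0])
def rel(along,lat,z):
    s,p,R=tool();d=R.T@(np.array([*(N+lat*EX+along*EY)[:2],z])-p)
    print("t",s["t"],"tcp",p,"along",(p-N)@EY,"lat",(p-N)@EX,"F",np.array(s["ft_force"]),"w",s["width"])
    t=np.arctan2(np.cross(R[:,1],EX)[2],R[:,1]@EX);print("move mm",d*1000,"turn deg",-np.degrees(t))
def wrist():
    s,p,R=tool();im=robot.get_image("wrist");T=np.eye(4);T[:3,:3]=R;T[:3,3]=p;im2=dict(im);im2["world_from_camera"]=T@np.array(im["mount"]);return im,im2
np.set_printoptions(precision=4,suppress=True)
E
python3 -c "
from h import *
rel(-.195,0,.17)"
```

```text
t 2.2 tcp [ 0.4466 -0.2586  0.2016] along -0.26210889465299736 lat -0.12501637414251415 F [0.5617 0.072  1.0539] w 0.042585296751042535
move mm [ 31.6049 113.2287 -85.509 ] turn deg -8.81661318077818
```

>>> play_rows --pt "8 35 -26 -3" --pt "16 70 -53 -6" --pt "26 98 -74 -8.8" --pt "32 113 -85 -8.8" --pt "32 113 -85 -8.8" --pt "32 113 -85 -8.8"

```text
t: 2.8
tcp_pos: [0.5512, -0.1667, 0.1691]
tool_rot: [0.554, 0.439, 0.554, -0.44]
ft_force: [-0.5, -0.9, 0.6]
width: 0.0429
```

```bash
python3 - <<'E'
from h import *
rel(-.195,0,.03)
raw,im=wrist();save(im,"pics/w1.png")
for o in("notch","bridge"):
    for r in robot.spot_point(raw,o)[:2]: print(o,r["point"],r["conf"])
f=lambda a,l,z:[*(N+l*EX+a*EY)[:2],z]
pts=[f(-.152,-.11,.056),f(-.152,.11,.056),f(-.062,-.11,.056),f(-.062,.11,.056),f(-.0475,.0835,.044),f(-.0475,-.0835,.044),f(-.25,.0835,.044),f(-.25,-.0835,.044),f(-.195,0,.011)]
a=im["frame"][:,:,::-1].copy()
for q in proj(im,pts):
    if (abs(q)<2000).all(): cv2.drawMarker(a,tuple(int(v) for v in q),(255,0,255),0,14,1)
cv2.imwrite("pics/w1a.png",a)
E
```

```text
t 2.8 tcp [ 0.5512 -0.1667  0.1691] along -0.19719376142328907 lat -0.0019115452641852645 F [-0.4698 -0.9238  0.5954] w 0.042915063893775175
move mm [139.0659   2.0681  -2.2567] turn deg -0.31763012794488754
bridge [0.5254, -0.0822, 0.0462] 0.75
```

View pics/w1a.png

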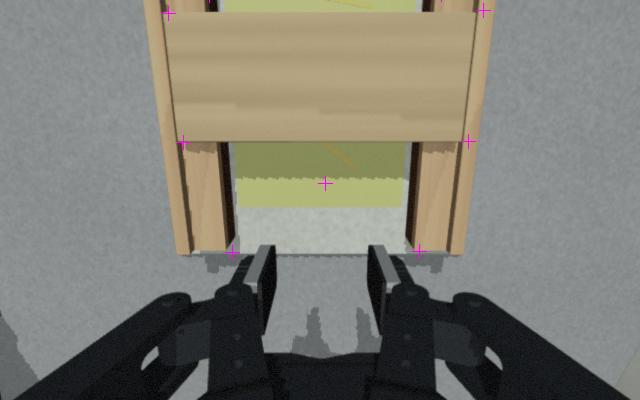

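The wrist view shows the plywood board spanning the rails. Its rear edge, at row 142, matches my projection, and the rails are about 2 mm to the left, which is where the hand is centred. The drawing is open behind the board, so I'll go down there.

>>> play_rows --pt "35 0 0 0" --pt "80 0 0 0" --pt "120 0 0 0" --pt "145 0 0 0" --pt "145 0 -8 0" --pt "145 0 -16 0" --pt "145 0 -16 0"

```text
t: 3.65
tcp_pos: [0.5495, -0.1488, 0.0267]
tool_rot: [0.556, 0.44, 0.553, -0.438]
ft_force: [1.3, 0.3, 0.2]
width: 0.0428
```

```bash
python3 -c "
from h import *
rel(-.058,-.002,.024)"
```

```text
t 3.65 tcp [ 0.5495 -0.1488  0.0267] along -0.1793633321647566 lat 0.0006431202883666956 F [1.3253 0.3358 0.1626] w 0.042752451971538444
move mm [   2.624    -3.0826 -121.3549] turn deg -0.20245914763741416
```

>>> play_rows --pt "1 -1 -7 0" --pt "1 -2 -14 0" --pt "1 -2 -21 0" --pt "1 -2 -28 0" --pt "1 -2 -35 0" --pt "1 -2 -42 0" --pt "1 -2 -49 0" --pt "1 -2 -56 0" --pt "1 -2 -63 0" --pt "1 -2 -70 0"

```text
t: 4.65
tcp_pos: [0.5298, -0.0824, 0.0232]
tool_rot: [0.554, 0.439, 0.554, -0.439]
ft_force: [0.9, -3.2, 3.4]
width: 0.0427
```

```bash
python3 - <<'E'
from h import *
rel(-.058,-.002,.024)
for n in("scene",):
    im=robot.get_image(n);save(im,"pics/s2.png")
    m=quad(im,"bridge",(312,230))
    if m is not None:
        p,f=fitbox(im,m,.22,.09,.012,.044,(.518,-.03,.23));c=np.array([*p[:2],.034])-N;print(p,f,"along",c@EY,"lat",c@EX)
a=cv2.imread("pics/s2.png");cv2.imwrite("pics/c2.png",cv2.resize(a[170:300,230:438],(800,500),interpolation=cv2.INTER_CUBIC))
E
```

```text
t 4.65 tcp [ 0.5298 -0.0824  0.0232] along -0.11023759635912296 lat -0.0030215583980116555 F [ 0.8515 -3.1663  3.3765] w 0.04265088724655826
move mm [ -0.7784   0.7263 -52.2425] turn deg -0.32363566464021215
[ 0.5149 -0.0219  0.1368] 3441.616270665129 along -0.04797896979628465 lat -0.0033743773269103968
```

View pics/c2.png

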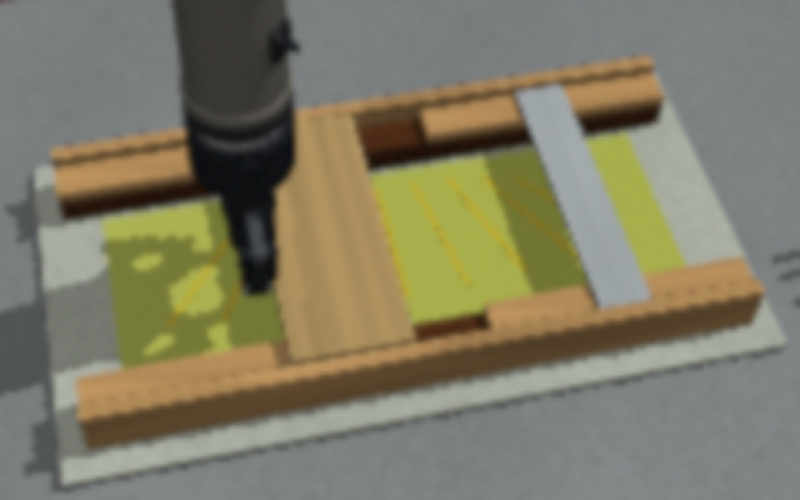

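The board has moved square along the rails, its front edge is over the notch, and the straightedge hasn't moved. Now I'll push more slowly.

>>> play_rows --pt "0 0 -4 0" --pt "0 0 -8 0" --pt "0 0 -12 0" --pt "0 0 -16 0" --pt "0 0 -20 0" --pt "0 0 -24 0" --pt "0 0 -28 0" --pt "0 0 -32 0" --pt "0 0 -36 0" --pt "0 0 -39 0"

```text
t: 5.75
tcp_pos: [0.5203, -0.0438, 0.0228]
tool_rot: [0.554, 0.439, 0.555, -0.439]
ft_force: [0.1, -1.9, -1.6]
width: 0.0429
```

```bash
python3 - <<'E'
from h import *
rel(-.058,-.002,.024)
im=robot.get_image("scene");save(im,"pics/s3.png")
a=cv2.imread("pics/s3.png");cv2.imwrite("pics/c3.png",cv2.resize(a[170:300,230:438],(800,500),interpolation=cv2.INTER_CUBIC))
E
```

```text
t 5.75 tcp [ 0.5203 -0.0438  0.0228] along -0.07046917526004036 lat -0.0032620852409440404 F [ 0.0693 -1.913  -1.623 ] w 0.042937715790383885
move mm [ -1.1961   1.2013 -12.4765] turn deg -0.27203139687763356
```

View pics/c3.png

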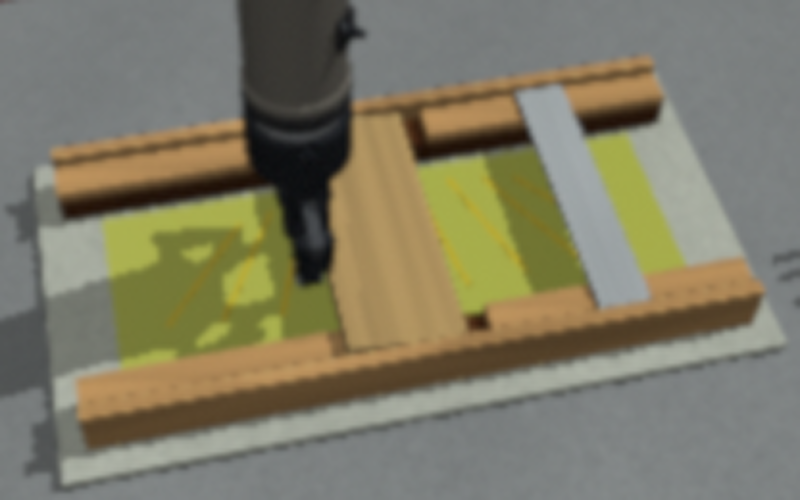

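The front edge has dipped, and the gap to the far wall is about 10–12 mm. I'll go on slowly.

>>> play_rows --pt "0 0 -2 0" --pt "0 0 -4 0" --pt "0 0 -6 0" --pt "0 0 -8 0" --pt "0 0 -9 0"

```text
t: 6.3
tcp_pos: [0.5191, -0.0359, 0.0233]
tool_rot: [0.554, 0.439, 0.554, -0.439]
ft_force: [0.0, -1.5, -0.9]
width: 0.0429
```

>>> play_rows --pt "0 0 -1 0" --pt "0 0 -2 0"

```text
t: 6.5
tcp_pos: [0.5187, -0.0343, 0.0233]
tool_rot: [0.554, 0.439, 0.554, -0.439]
ft_force: [0.7, -0.4, -1.0]
width: 0.0426
```

```bash
python3 - <<'E'
from h import *
rel(-.058,-.002,.024)
im=robot.get_image("scene");save(im,"pics/s4.png")
a=cv2.imread("pics/s4.png");cv2.imwrite("pics/c4.png",cv2.resize(a[170:300,230:438],(800,500),interpolation=cv2.INTER_CUBIC))
E
```

```text
t 6.5 tcp [ 0.5187 -0.0343  0.0233] along -0.06083523471371778 lat -0.002622892842333878 F [ 0.7345 -0.4446 -0.9862] w 0.04263062593367535
move mm [-0.7076  0.6065 -2.8387] turn deg -0.3325878947378905
```

View pics/c4.png

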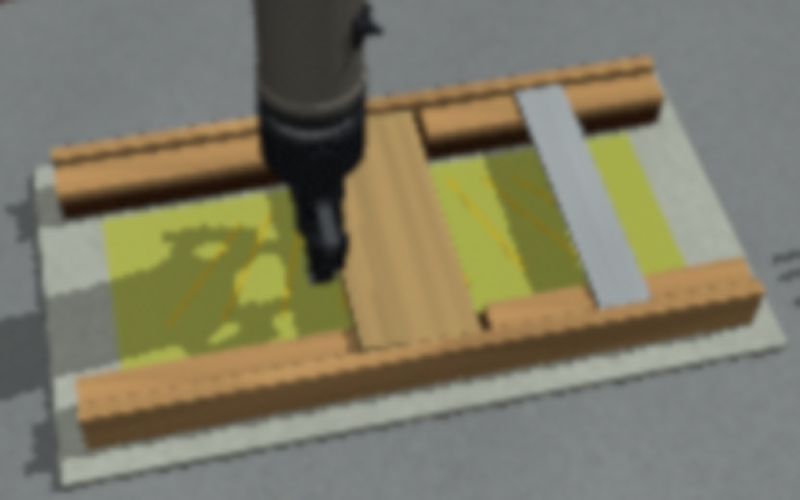

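>>> play_rows --pt "0 0 -1 0" --pt "0 0 -2 0" --pt "0 0 -2 0"

```text
t: 6.85
tcp_pos: [0.5181, -0.032, 0.0233]
tool_rot: [0.554, 0.439, 0.554, -0.439]
ft_force: [0.0, -0.6, -0.9]
width: 0.0425
```

>>> play_rows --pt "0 0 -1 0" --pt "0 0 -1 0"

```text
t: 7.05
tcp_pos: [0.5179, -0.0311, 0.0233]
tool_rot: [0.554, 0.439, 0.554, -0.439]
ft_force: [0.5, -0.8, -0.9]
width: 0.0427
```

The force is negligible. I'll back off and up to inspect.

>>> play_rows --pt "0 0 5 0" --pt "0 0 20 0" --pt "0 0 40 0" --pt "0 0 55 0" --pt "-40 0 60 0" --pt "-85 0 60 0" --pt "-125 0 60 0" --pt "-150 0 60 0" --pt "-150 0 60 0"

```text
t: 7.95
tcp_pos: [0.535, -0.0908, 0.1781]
tool_rot: [0.557, 0.441, 0.551, -0.438]
ft_force: [0.8, 0.1, -0.4]
width: 0.0429
```

```bash
python3 - <<'E'
from h import *
rel(-.1,-.002,.024)
raw,im=wrist();save(im,"pics/w5.png")
sc=robot.get_image("scene");save(sc,"pics/s5.png")
m=quad(sc,"bridge",(338,230))
for z in(.034,.044):
    p,f=fitbox(sc,m,.22,.09,.012,z,(.507,.0255,.23));c=np.array([*p[:2],.034])-N;print("scene z",z,p,f,"along",c@EY,"lat",c@EX)
m=quad(raw,"bridge",(320,100))
if m is not None:
  for z in(.034,.044):
    p,f=fitbox(im,m,.22,.09,.012,z,(.507,.0255,.23));c=np.array([*p[:2],.034])-N;print("wrist z",z,p,f,"along",c@EY,"lat",c@EX)
a=cv2.imread("pics/s5.png");cv2.imwrite("pics/c5.png",np.vstack([cv2.resize(a[190:280,250:410],(640,360),interpolation=cv2.INTER_CUBIC),cv2.imread("pics/w5.png")[:240]]))
E
```

```text
t 7.95 tcp [ 0.535  -0.0908  0.1781] along -0.11961798336903583 lat 0.00011396147635184609 F [ 0.8181  0.1415 -0.4176] w 0.04291188656222725
move mm [153.9639  -3.6554 -20.195 ] turn deg -0.39471383197110255
scene z 0.034 [0.497  0.022  0.2301] 414.6604382929643 along -0.0010894469849883708 lat -0.010547249595550886
scene z 0.044 [0.5038 0.0219 0.2256] 716.5301038062283 along -0.0027859451141690563 lat -0.0039179725277326185
wrist z 0.034 [0.5029 0.0237 0.2269] 6199.573671664745 along -0.0008312972672751101 lat -0.004457098675232681
wrist z 0.044 [0.5033 0.0238 0.2274] 6903.336255286428 along -0.0008194714956355949 lat -0.004028653933324202
```

View pics/c5.png

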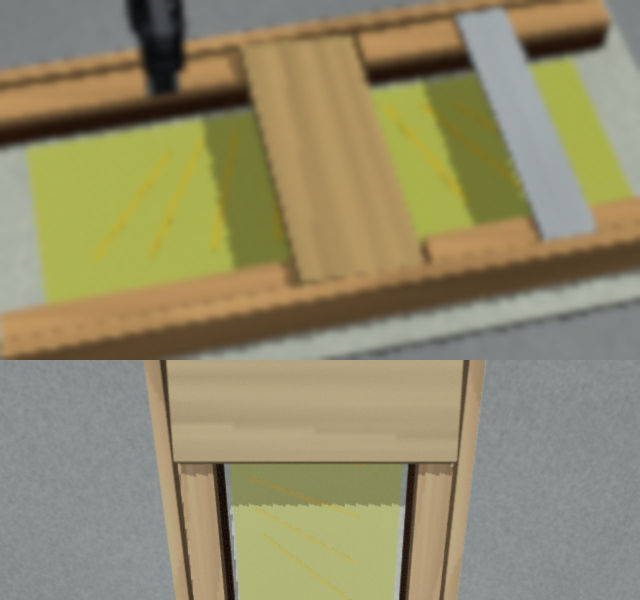

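```bash
python3 - <<'E'
from h import *
w=cv2.imread("pics/w5.png");im=robot.get_image("side");save(im,"pics/sd5.png")
a=im["frame"][:,:,::-1][135:260,200:380]
L=cv2.resize(w[60:130,150:280],(400,215),interpolation=cv2.INTER_CUBIC);R=cv2.resize(w[60:130,360:490],(400,215),interpolation=cv2.INTER_CUBIC)
cv2.imwrite("pics/c6.png",np.vstack([np.hstack([L,R]),cv2.resize(a,(800,385) if 0 else (540,375),interpolation=cv2.INTER_CUBIC) if 0 else cv2.copyMakeBorder(cv2.resize(a,(540,375),interpolation=cv2.INTER_CUBIC),0,0,0,260,0)]))
# expected pixel widths of the board for its top at 46 / 56 mm, rear and front edge
s,p,Rm=tool();T=np.eye(4);T[:3,:3]=Rm;T[:3,3]=p
raw,iw=wrist();save(iw,"pics/w6.png")
for al in(-.0455,.01):
  for z in(.046,.056):
    q=proj(iw,[[*(N+(-.003+l)*EX+al*EY)[:2],z] for l in(-.11,.11)]);print(al,z,q.round(1).tolist(),"w",q[1,0]-q[0,0])
g=cv2.cvtColor(iw["frame"],cv2.COLOR_RGB2GRAY).astype(int)
for r in(20,60,95): print(r,"L",g[r,150:186].tolist(),"R",g[r,450:486].tolist())
E
```

```text
-0.0455 0.046 [[185.8, 106.8], [465.0, 104.8]] w 279.16460729494
-0.0455 0.056 [[180.5, 106.7], [470.5, 104.7]] w 289.93804644109105
0.01 0.046 [[177.0, 29.3], [473.3, 26.8]] w 296.30049001896384
0.01 0.056 [[171.0, 26.1], [479.5, 23.5]] w 308.45759251740697
20 L [141, 147, 154, 158, 156, 151, 145, 146, 144, 143, 143, 141, 138, 141, 139, 138, 129, 107, 71, 50, 55, 59, 72, 118, 147, 155, 156, 154, 154, 156, 154, 156, 156, 156, 157, 154] R [157, 159, 160, 159, 158, 160, 160, 161, 161, 158, 159, 160, 159, 160, 160, 158, 160, 159, 159, 160, 158, 160, 160, 143, 104, 78, 73, 69, 77, 103, 141, 157, 157, 151, 148, 147]
60 L [146, 145, 142, 140, 138, 139, 148, 159, 162, 163, 163, 160, 161, 160, 158, 160, 156, 155, 156, 154, 152, 136, 97, 59, 65, 79, 126, 145, 151, 151, 151, 150, 151, 151, 148, 151] R [158, 158, 159, 158, 158, 158, 158, 158, 157, 158, 157, 158, 159, 156, 157, 157, 157, 158, 156, 158, 148, 115, 79, 72, 87, 129, 156, 163, 162, 162, 161, 158, 159, 160, 157, 155]
95 L [141, 144, 142, 141, 140, 142, 143, 142, 142, 138, 142, 157, 163, 165, 165, 165, 164, 161, 163, 162, 160, 155, 157, 155, 154, 139, 97, 78, 114, 148, 158, 157, 156, 158, 159, 156] R [159, 158, 158, 161, 161, 159, 158, 160, 159, 159, 158, 159, 161, 159, 159, 161, 158, 155, 137, 96, 94, 133, 154, 166, 164, 164, 163, 162, 164, 161, 159, 158, 157, 156, 154, 151]
```

View pics/c6.png

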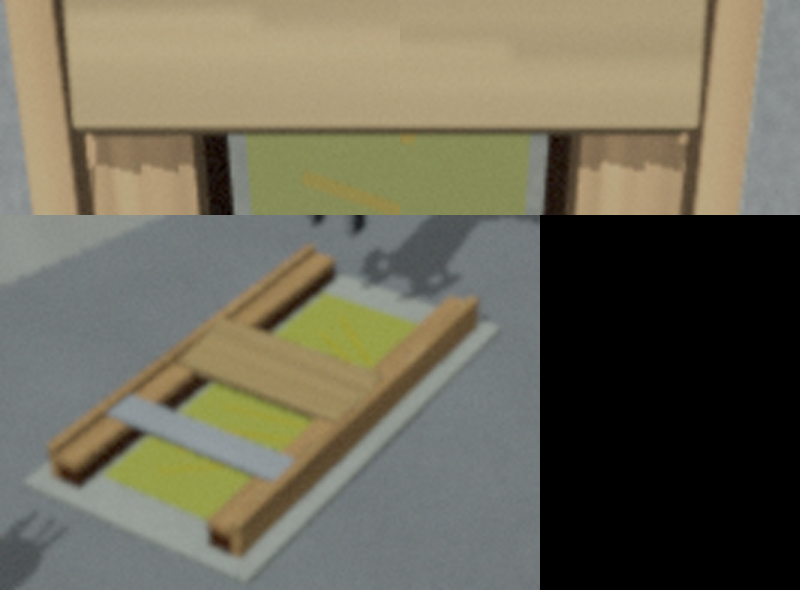

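Compared with the widths expected for its height, the board is still tilted: the front top is at about 47 mm and the rear top at about 54 mm, with the rear edge casting a shadow on the rails. The rear still rests on the notch edge, so it needs a few more mm. I'll go back down and push on.

>>> play_rows --pt "40 -1 0 0" --pt "85 -3 0 0" --pt "130 -3 0 0" --pt "155 -3 0 0" --pt "155 -3 -15 0" --pt "155 -3 -35 0" --pt "155 -3 -48 0" --pt "155 -3 -55 0" --pt "155 -3 -59 0" --pt "155 -3 -61 0"

```text
t: 9.25
tcp_pos: [0.5156, -0.0315, 0.0191]
tool_rot: [0.555, 0.439, 0.553, -0.439]
ft_force: [0.9, -1.5, 0.3]
width: 0.0426
```

>>> play_rows --pt "0 0 -1 0" --pt "0 0 -2 0" --pt "0 0 -2 0"

```text
t: 9.55
tcp_pos: [0.5147, -0.03, 0.0184]
tool_rot: [0.554, 0.44, 0.553, -0.44]
ft_force: [1.1, -2.8, 1.8]
width: 0.0428
```

```bash
python3 -c "
from h import *
rel(-.058,-.002,.024)"
```

```text
t 9.55 tcp [ 0.5147 -0.03    0.0184] along -0.05577016106118226 lat -0.005486737035172522 F [ 1.1356 -2.7527  1.8096] w 0.042750940071501924
move mm [-5.5838  3.505   2.2088] turn deg -0.4113266486395589
```

>>> play_rows --pt "-3 0 -1 0" --pt "-3 0 -2 0" --pt "-3 0 -2 0"

```text
t: 9.85
tcp_pos: [0.5135, -0.0273, 0.0213]
tool_rot: [0.554, 0.439, 0.554, -0.44]
ft_force: [-0.4, -2.0, 1.4]
width: 0.0431
```

>>> play_rows --pt "0 0 -1 0" --pt "0 0 -2 0" --pt "0 0 -2 0"

```text
t: 10.15
tcp_pos: [0.5135, -0.0263, 0.0213]
tool_rot: [0.554, 0.439, 0.554, -0.44]
ft_force: [0.0, -4.3, 0.3]
width: 0.0428
```

>>> play_rows --pt "0 0 -1 0" --pt "0 0 -1 0"

```text
t: 10.35
tcp_pos: [0.5135, -0.0263, 0.0213]
tool_rot: [0.555, 0.439, 0.553, -0.44]
ft_force: [1.3, -6.3, 1.8]
width: 0.0428
```

>>> play_rows --pt "0 0 -1 0" --pt "0 0 -1 0"

```text
t: 10.55
tcp_pos: [0.5135, -0.0263, 0.0213]
tool_rot: [0.555, 0.439, 0.553, -0.441]
ft_force: [2.3, -8.0, 1.0]
width: 0.0428
```

The board has stopped against the far wall, at 8 N. I'll ease off and look again.

>>> play_rows --pt "0 0 3 0" --pt "0 0 12 0" --pt "0 0 32 0" --pt "0 0 55 0" --pt "-40 0 66 0" --pt "-85 3 66 0" --pt "-125 3 66 0" --pt "-157 3 66 0" --pt "-157 3 66 0" --pt "-157 3 66 0"

```text
t: 11.55
tcp_pos: [0.5313, -0.0858, 0.1788]
tool_rot: [0.554, 0.44, 0.554, -0.438]
ft_force: [-0.2, -0.8, -0.0]
width: 0.0426
```

```bash
cat > chk.py <<'E'
from h import *
rel(-.1,-.002,.024)
raw,iw=wrist();save(iw,"pics/w7.png")
g=cv2.GaussianBlur(cv2.cvtColor(iw["frame"],cv2.COLOR_RGB2GRAY),(0,0),1).astype(float)
def edge(line,st): # walk out from the board until dark
    i=st[0]
    while line[i]>130: i+=st[1]
    return i
rear=[next(r for r in range(30,200) if g[r,c]<g[r-4,c]-25) for c in(220,320,420)];print("rear rows",rear)
for r in(15,rear[1]//2,rear[1]-8):
    l,h=edge(g[r],(320,-1)),edge(g[r],(320,1));best=[]
    for z in(.046,.051,.056):
        P=ray(iw,[[l,r],[h,r]],z);best.append(np.linalg.norm(P[1]-P[0])*1e3)
    zz=np.interp(-220,-np.array(best),[46,51,56]);P=ray(iw,[[l,r],[h,r]],zz/1e3).mean(0)-N
    print(r,l,h,"lengths",np.round(best,1),"top z ~",zz,"along",P@EY)
E
python3 chk.py; python3 - <<'E'
import cv2
w=cv2.imread("pics/w7.png");cv2.imwrite("pics/c7.png",cv2.resize(w[0:200,140:500],(792,440),interpolation=cv2.INTER_CUBIC))
E
```

```text
t 11.55 tcp [ 0.5313 -0.0858  0.1788] along -0.1138789278161221 lat -0.002323877419992515 F [-0.2374 -0.8337 -0.0269] w 0.042634938088600347
move mm [154.7855   0.0104 -13.7689] turn deg -0.2620399438632063
rear rows [103, 104, 104]
15 175 465 lengths [218.9 215.  211. ] top z ~ 46.0 along 0.024343980182754514
52 179 461 lengths [218.8 214.9 210.9] top z ~ 46.0 along -0.0014280040851110435
96 184 456 lengths [218.4 214.4 210.5] top z ~ 46.0 along -0.03399434799969611
```

View pics/c7.png

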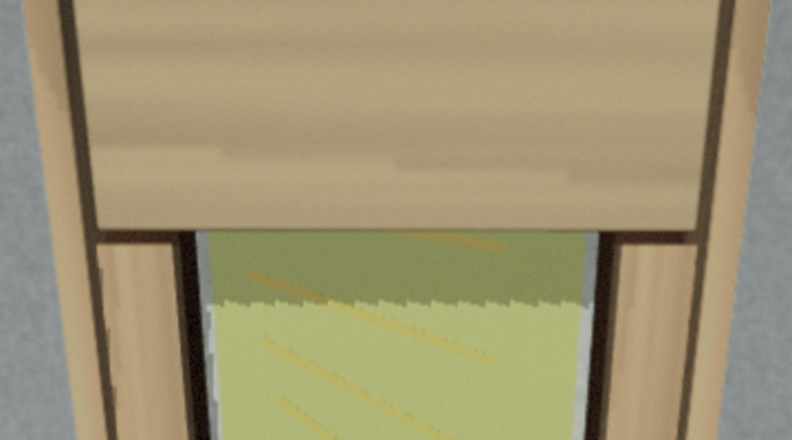

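The board now lies flat: the top is about 46 mm at the front, middle and rear. The dark notch gap shows on both rails behind its rear edge, at crop row ~238. The hand is clear, so I'll check the other things and hand in.

```bash
python3 - <<'E'
from h import *
for n in("scene","side"):
    im=robot.get_image(n)
    for o in("straightedge","pencil_cup","paint_bottle","paint_jar"):
        for r in robot.spot_point(im,o)[:1]: print(n,o,np.array(r["point"]),round(r["conf"],2))
print(robot.sign_off())
E
```

```text
scene straightedge [0.4686 0.1666 0.0443] 0.93
scene pencil_cup [ 0.471   0.4809 -0.0005] 0.61
scene paint_bottle [ 0.503  -0.4943  0.0007] 0.64
scene paint_jar [ 0.6185  0.4217 -0.0018] 0.66
side straightedge [0.4723 0.1681 0.0416] 0.65
side pencil_cup [0.4773 0.4791 0.0038] 0.94
side paint_bottle [ 0.5006 -0.4958 -0.0049] 0.93
side paint_jar [0.6241 0.4257 0.0047] 0.89
the job is handed in; nothing more can be done
None
```

The plywood board is in the notch, lying flat, and I handed the job in at about 12 s of the 35 s allowed. I pushed it along the rails with the half-open fingers on its rear edge, then lifted the hand clear to about 180 mm.

- **First push fell short:** my first check showed the board still tilted, with its rear top edge at about 54 mm. I went back and pushed a few millimetres more until it met the far wall, at about 8 N.
- **Last check of the board:** the wrist picture put its top at about 46 mm at the front, middle and rear, with an even gap to the notch's near wall on both rails. 46 mm was the lowest height that check could report. The board measured about 1 mm short at that height, so it may read slightly high.
- **Other things:** the straightedge, cup, bottle and jar show no movement beyond the few-millimetre error of the network positions. The jar's scene-camera reading was about 8 mm off its first one. The side camera put it within 4 mm, and the arm never went near it.

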